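Home the click dial of the bench supply, set it four clicks up and switch on

TASK

The pointer of the bench supply's big bar-grip dial is gone, so set it by feel: turn it anticlockwise until it rests firmly against its stop, without forcing the stop, then turn it back clockwise exactly four clicks and let go. Then push the steel output lever on the same box all the way over to the rear, away from the robot. Do not turn the small round knob or disturb anything else on the bench.

Things in the scene. Friction and masses are not known exactly. Their poses are not given: they have to be found in the camera images.
- dial: the big black dial on the supply's top: a round skirt 60 mm across, its top 12 mm above the supply, and on it an upright bar 56 mm long, 14 mm thick, up to 40 mm above the supply. Origin on the vertical turning axis at the supply's top; x along the bar, z up; it turns with the dial. Neither its looks nor its pose tell the setting: where the stop lies differs every time and must be felt
- dial_grip (a point): where to pinch the bar across its 14 mm: on the axis, halfway along the bar, 28 mm above the supply's top; x along the bar, z up. Notches hold the dial every 20 degrees; turning on to the next (a click) takes about 0.15 N m, then it snaps in. Clockwise seen from above leads away from the stop; 11 clicks in all; it starts 2 to 6 clicks above the lowest notch
- dial_skirt (a point): centre of the skirt's top, on the axis. The stop is met 3 degrees anticlockwise of the lowest notch and then gives about 1 degree per 0.09 N m. Lean on it with 0.25 to 0.5 N m for a moment (well above a click); more than 0.95 N m breaks it. Let go, the dial rests in the lowest notch, from which the four clicks (80 degrees) count
- lever (a joint): the output lever, rad: 0 leaning to the front of the supply (off), 1.0 leaning to the rear (on), 0.5 upright; turns about a level axis along the supply's y; stays where it is left, 0.06 N m to move
- lever_tip (a point): centre of the 16 mm steel ball at the top of the output lever, 40 mm from its hinge axis (which lies 12 mm above the supply's top); the lever's shaft is 10 mm thick, and the lever stands on a dark steel block, 50 mm by 36 mm and 12 mm high
- lever_foot (a point): centre of the lever's block on the supply's top, under the hinge; fixed to the supply: its x axis points to the supply's rear (the way to push), y to the supply's left, z up
- supply: the bench supply, a low beige box fixed to the bench, 170 mm (x) by 310 mm (y) by 60 mm high; origin at the centre of its underside, x to its rear. On top, in one row across: the lever near its right end (y = -105 mm), the dial and the small round knob in the middle and near the left end, either way round (y = 0 and 95 mm); along the rear edge two 19 mm binding posts and a loose metal can
- trim_rim (a point): point on the top rim of the small round knob, 11 mm from its axis; it turns with the knob
- trim: the small round knob, 22 mm across and 21 mm tall, which must not be turned; origin on the supply's top, on its vertical axis; z up
- board_big: bystander: loose green circuit board with chips, 150 x 100 x 20 mm; origin at the centre of its underside
- board_small: bystander: loose small circuit board, 90 x 45 x 20 mm; origin at the centre of its underside
- can: bystander: loose bright metal can of 26 x 18 x 9 mm lying on top of the supply, near its rear edge; origin at the centre of its underside
- driver: bystander: screwdriver, 170 mm long, lying on the mat along its x axis; handle to -x
- cartridge: bystander: grey plastic cartridge, 100 x 110 x 18 mm; origin at the centre of its underside
- jar: bystander: small closed jar, 44 mm across, 50 mm tall; origin at the centre of its underside
- tip_cup: bystander: small brass cup, 70 mm across, 45 mm tall; origin at the centre of its underside

How it is judged (in metres and radians):
On the way, in this order (a step that is already met when the one before it is completed fails the run):
1. the dial leans on its stop (5 N or more at 24 mm from the axis, 0.12 N m) (contact force between dial and dial_stop above 5 N), for 0.1 s.
2. the dial rests four clicks (80 degrees) clockwise of its lowest notch, let go (value of joint dial between 1.27626 and 1.51626 rad and velocity of joint dial between -0.1 and 0.1 rad/s and contact force between the fingers and anything else below 0.3 N), for 0.2 s.
3. the output lever is over to the rear (0.9 rad or more) (value of joint lever above 0.9 rad), for 0.1 s.
At the end, for the whole second after the job is handed in: The dial rests in the fourth notch above its lowest (80 degrees clockwise, within 7 degrees), still; the output lever is over to the rear (0.9 rad or more); the fingers touch nothing (all of step 2 and value of joint lever above 0.9 rad).
It fails at once if the stop is forced (over 40 N on it, 0.95 N m) (contact force between dial and dial_stop above 40 N).
It fails at once if the small round knob is turned (its rim by more than 3 mm) (distance of trim_rim from where it was at the start of the episode above 0.003 m).
It fails at once if a bystander is shifted by more than 25 mm (distance of any of board_big, board_small, can, driver, cartridge, jar, tip_cup from where it was at the start of the episode above 0.025 m).
It also fails if it takes over 61 s, if anything falls off the work surface, if the arm or the gripper's body presses on something with over 40 N, if the wrist force passes 120 N, or if a joint passes its speed limit or range.

ROBOT

A 7-joint arm with a two-finger parallel gripper is mounted at the origin on the work surface. World frame = base frame: x ahead of the robot, y to its left, z up, the work surface at z = 0. Lengths are in m, angles in degrees, forces in N, time in s.
With the tool pointing down it reaches from about 0.375 to 0.925 m from the base axis. Payload 3.1 kg.
Tool frame: the origin (TCP) lies midway between the tips of the shut fingers; the grasp point (between the pads) lies 19 mm behind it (grip_point_offset is the distance from the TCP to the grasp point, in m); z points along the fingers, y is the line along which they close (so a half turn about z gives the same grasp; the last joint's range is limited). The gripper opens to 85 mm and grips with 20 to 120 N. Pads are 22 mm wide; open, the fingers measure 114 mm over their backs; the gripper's body (76 mm by 85 mm) begins 54 mm behind the grasp point. The pads swing forward as they close: fully open they stand 13 mm farther back than shut.
Start: joints at [-81.864, 21.939, 2.515, 91.553, -1.026, 66.532, -2.859], TCP at [0.154, 0.631, 0.231] pointing down, gripper open.
Joint ranges: [-149.38, 149.38], [-23.57, 123.04], [-84.95, 90], [0, 143.3], [-89.99, 269.99], [3.08, 112.72], [-163.45, 163.45]. Speed limits (degrees/s): [159.86, 159.86, 180, 180, 180, 180, 180].

INTERFACE

Orientations are given as [roll, pitch, yaw] about the fixed x, y, z axes, in that order (R = Rz(yaw) Ry(pitch) Rx(roll)).
In Python, from workcell import state, get_image, job_done, grip_point_offset gives the robot as it stands.
- The arm moves only by the tool step_arm, never from a script. Its argument "steps" is a list of rows, each an object of numbers: "dx", "dy", "dz": the shift along the world's x, y, z in mm; "turn": the turn about the world's z in rad. In form: [{"dx": .., "dy": .., "dz": .., "turn": ..}, ...]. A call has 1 to 10 rows; each row is the pose to reach, as a shift and turn from the pose commanded when the call began; what a row does not reach only later rows make up. A row lasts 1/8 s, in which the tool goes at most 62.5 mm and 10.7 degrees, less where a joint would pass 70% of its speed; a pose out of reach is approached as far as the arm can. A call with a gripper value outside its range is refused whole. "hand" is the opening, from 0 (shut) to 1 (fully open), set as the call begins (left out, the last holds). The fingers move at their own pace and stop on an object; "newtons" is the grip in N (left out, the last holds). Time passes only in rows, so rows that repeat a pose let the fingers close. It gives the time, the measured TCP pose, the force, the opening and the grip force at its end, in the units of the state.
- state(): the state, without advancing time (a new reading comes with each control period).
- get_image(name): name is "side" or "top"; returns a dict with "img" (420x560x3 uint8, blue, green, red), "fov_y" (degrees; the focal length in pixels is half the picture's height over the tangent of half this angle, whatever the lens; pixels are square), "cx", "cy" (the principal point, pixels), "k1" (the pictures are not rectified: a ray, as slopes to the right and down, at radius r is drawn at 1 + k1 r^2 times it, then the intrinsics apply), "extrinsics" (4x4, takes a point from world to camera coordinates). Camera axes: x right, y up, looking along -z (the intrinsics and any distortion apply to the point x, -y, -z); pixel columns grow to the right and rows downward; lengths in m; the calibration is good to about 2 mm. A picture is of the moment at which its call begins. There is no depth.
- job_done(): hands the job in; it is judged then, once.
The state is a dict: "clock": time; "joint_pos": joint angles; "qd": joint speeds; "joint_torque": joint torques, N m; "tool_pos": TCP position; "ee_rot": TCP orientation; "contact_force": force on the tool from outside, world axes, zero at the start; "moment": the same for the moment, N m; "grip_width": finger opening in m; "grip_force": force on a finger pad.
Only numpy, scipy, OpenCV 4.12 (cv2) and the standard library are available. Lean on these libraries where they do the work, as an engineer would, in place of code of your own. Each camera call takes 0.05 s, during which the arm holds its last target. There are 200 camera calls.

## Working session

There is one attempt and no reset: what is moved stays moved. The work goes in short steps, Python scripts to look and compute and a tool call to move; the robot and the scene stay as the last step left them, time stands still between calls to the robot, and variables do not carry over. Pictures are saved under pics/ and viewed, at most 10 in all, crops included, and the job is handed in when it is done.

Besides the shell and the picture viewer there is one more tool, called after "Call:" by a JSON object that holds its "method" and its "body", one argument or row to a line. step_arm: Moves the arm, as the interface text tells. Its arguments: {"type":"object","properties":{"steps":{"type":"array"},"hand":{"type":"number"},"newtons":{"type":"number"}},"required":["steps"]}

```bash
mkdir -p pics; ls; python3 - <<'E'
from workcell import *
import cv2
s=state(); print(s, grip_point_offset)
for n in("top","side"):
    d=get_image(n); cv2.imwrite(f"pics/{n}0.png",d["img"]); print(n,{k:v for k,v in d.items() if k!="img"})
E
```

```text
pics
{'clock': 0.0, 'joint_pos': array([-81.86226748,  21.99340753,   2.51148749,  91.64930274,
        -1.02591583,  66.53039175,  -2.86022121]), 'qd': array([ 0.01434611,  0.03452529,  0.04926294, -0.03564193,  0.02707434,
        0.07443938,  0.06085452]), 'joint_torque': array([-5.74937330e-04, -4.33465648e+01,  1.02415234e+00, -2.49509919e+01,
        1.06679005e-02,  1.11715804e-02,  8.57935429e-07]), 'tool_pos': array([0.15418026, 0.63048222, 0.22986893]), 'ee_rot': array([-1.79849590e+02,  7.85008967e-03,  1.66262035e+02]), 'contact_force': array([ 0.49796088, -0.43042427,  0.5865319 ]), 'moment': array([ 0.01840141, -0.01426792,  0.00790315]), 'grip_force': 0.0, 'grip_width': 0.08541258683163741} 0.0187
top {'fov_y': 50.29444887793224, 'cx': 286.44993444286354, 'cy': 205.15550909431076, 'k1': -0.12794928812426629, 'extrinsics': array([[ 0.01678731, -0.99982843,  0.00782928, -0.02188866],
       [ 0.98556396,  0.01786616,  0.16835818, -0.60484978],
       [-0.16846917,  0.00488997,  0.98569479, -1.17889086],
       [ 0.        ,  0.        ,  0.        ,  1.        ]])}
side {'fov_y': 45.28507965076369, 'cx': 284.8488228829351, 'cy': 205.57273285090494, 'k1': 0.04621457176940027, 'extrinsics': array([[-0.94563391, -0.32505671, -0.01070702,  0.59630324],
       [ 0.23728853, -0.71207029,  0.66079502, -0.22860466],
       [-0.22242001,  0.62232953,  0.75049004, -1.05904637],
       [ 0.        ,  0.        ,  0.        ,  1.        ]])}
```

View pics/top0.png

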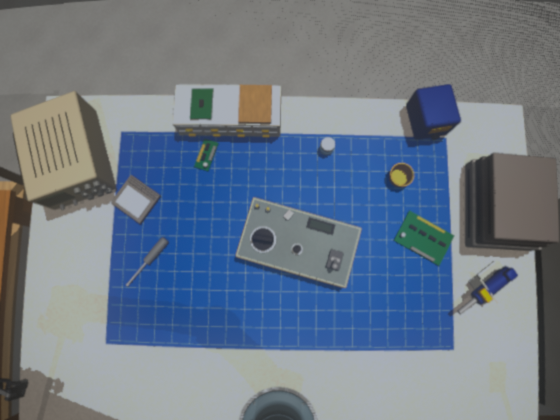

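View pics/side0.png

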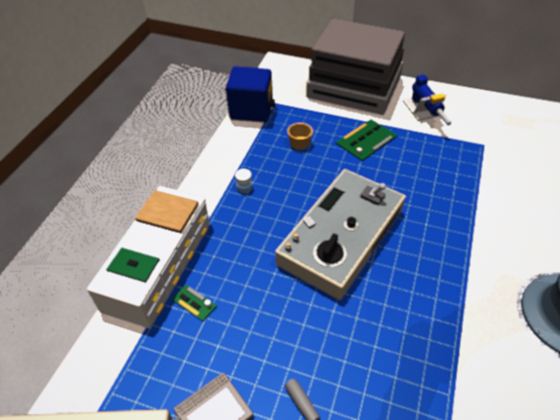

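The top view shows the supply at about (298,243), the dial at (263,239), the trim knob at (297,249) and the lever at (335,262). I'll enlarge both views.

```bash
cat > h.py <<'E'
import numpy as np,cv2
from workcell import *
def K(d):
    f=d["img"].shape[0]/2/np.tan(np.radians(d["fov_y"]/2)); return np.array([[f,0,d["cx"]],[0,f,d["cy"]],[0,0,1]])
def ray(d,u,v):
    p=cv2.undistortPoints(np.array([[[u,v]]],float),K(d),np.array([d["k1"],0,0,0]))[0,0]
    E=d["extrinsics"];R=E[:3,:3]
    return -R.T@E[:3,3], R.T@np.array([p[0],-p[1],-1])
def at_z(d,u,v,z):
    c,r=ray(d,u,v); return c+r*(z-c[2])/r[2]
def proj(d,P):
    E=d["extrinsics"];q=np.atleast_2d(P)@E[:3,:3].T+E[:3,3]; q=q*[1,-1,-1]
    return cv2.projectPoints(q,np.zeros(3),np.zeros(3),K(d),np.array([d["k1"],0,0,0]))[0][:,0]
E
python3 - <<'E'
import cv2,numpy as np
a=cv2.imread("pics/top0.png")[190:295,225:365]; b=cv2.imread("pics/side0.png")[160:300,270:415]
cv2.imwrite("pics/c1.png",cv2.resize(a,None,fx=5.6,fy=5.6,interpolation=cv2.INTER_CUBIC))
cv2.imwrite("pics/c2.png",cv2.resize(b,None,fx=4.2,fy=4.2,interpolation=cv2.INTER_CUBIC))
E
```

```text
(no output)
```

View pics/c1.png

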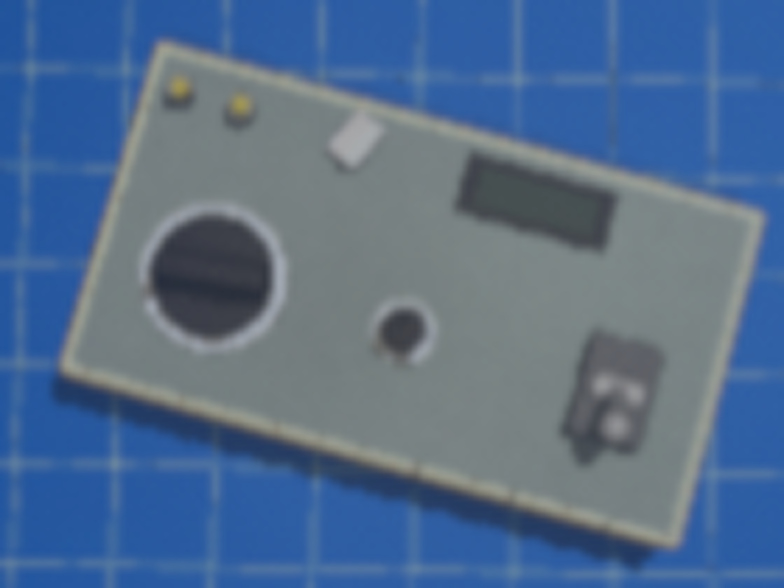

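View pics/c2.png

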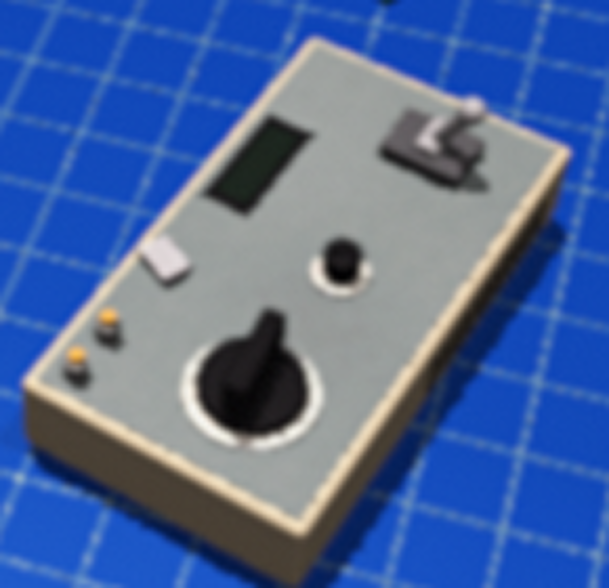

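```bash
python3 - <<'E'
from h import *
t=get_image("top"); s=get_image("side")
T=lambda u,v:((u+.5)/5.6-.5+225,(v+.5)/5.6-.5+190)
S=lambda u,v:((u+.5)/4.2-.5+270,(v+.5)/4.2-.5+160)
np.set_printoptions(precision=4,suppress=True)
ct=[at_z(t,*T(*p),.06) for p in[(163,43),(764,213),(677,547),(63,370)]]
cs=[at_z(s,*S(*p),.06) for p in[(25,382),(315,38),(571,152),(302,533)]]
for c in(ct,cs):
    c=np.array(c);print(c[:,:2].tolist()); m=c.mean(0); e=[np.linalg.norm(c[i]-c[(i+1)%4]) for i in range(4)]
    y=c[0]-c[1]+c[3]-c[2]; print(m,e,np.degrees(np.arctan2(-y[0],y[1])))
print("dial",at_z(t,*T(213,277),.072),at_z(s,*S(252,388),.072))
print("trim",at_z(t,*T(403,331),.081),at_z(s,*S(343,250),.081))
print("ball",at_z(t,*T(617,428),.105),at_z(s,*S(473,107),.105))
for d,n,x0,y0,x1,y1 in((t,"t",250,224,278,254),(s,"s",308,224,350,272)):
    g=d["img"][y0:y1,x0:x1].astype(float); g=np.clip(g*4-40,0,255).astype(np.uint8)
    cv2.imwrite(f"pics/e{n}.png",cv2.resize(g,(400,int(400*g.shape[0]/g.shape[1])),interpolation=cv2.INTER_CUBIC))
a=cv2.imread("pics/et.png");b=cv2.imread("pics/es.png");h=max(len(a),len(b))
P=lambda i:cv2.copyMakeBorder(i,0,h-len(i),0,0,cv2.BORDER_CONSTANT)
cv2.imwrite("pics/e.png",np.hstack([P(a),P(b)]))
E
```

```text
[[0.6239541473826189, 0.0787884742357562], [0.5453158020787953, -0.21523607274281595], [0.3843494319301579, -0.17246029078026373], [0.46363888614723076, 0.1222861957837995]]
[ 0.5043 -0.0467  0.06  ] [np.float64(0.30435903728668545), np.float64(0.16655311417483595), np.float64(0.30522501354230586), np.float64(0.16611151304121535)] -15.01516870304548
[[0.6236141722497889, 0.08078063556064907], [0.5444827887046626, -0.21440120063044033], [0.38360366033466575, -0.17027063799062547], [0.46378135242017204, 0.12366581857291015]]
[ 0.5039 -0.0451  0.06  ] [np.float64(0.30560447031892224), np.float64(0.16682206240181946), np.float64(0.30467540564555834), np.float64(0.16548616019680282)] -15.13197533056155
dial [0.5086 0.0508 0.072 ] [0.5088 0.0556 0.072 ]
trim [ 0.4838 -0.0398  0.081 ] [ 0.486  -0.0411  0.081 ]
ball [ 0.4389 -0.1384  0.105 ] [ 0.4403 -0.1434  0.105 ]
```

View pics/e.png

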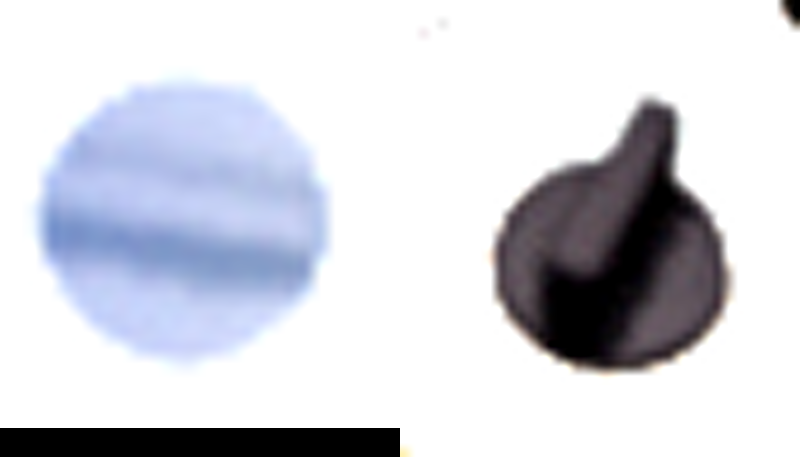

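```bash
python3 - <<'E'
from h import *
np.set_printoptions(precision=4,suppress=True)
t=get_image("top"); s=get_image("side"); c=np.array([.509,.0515])
T=lambda u,v:(u/14.29-.5+250,v/14.29-.5+224)
S=lambda u,v:((u-400)/9.52-.5+308,v/9.52-.5+224)
# render bar candidates into the enhanced crops
im=cv2.imread("pics/e.png")
for p in [(655,103),(575,262)]:
    q=at_z(s,*S(*p),.1)[:2]-c; print(q, np.degrees(np.arctan2(q[1],q[0])),np.linalg.norm(q))
for (a,b) in [((60,155),(320,180)),((45,220),(310,260))]:
    A=at_z(t,*T(*a),.1);B=at_z(t,*T(*b),.1);q=A-B;print(np.degrees(np.arctan2(q[1],q[0])),A,B)
for a,col in((74,(0,0,255)),(82,(0,200,0)),(90,(255,0,0))):
    r=np.radians(a);u=np.array([np.cos(r),np.sin(r)]);n=np.array([-u[1],u[0]])
    Q=np.array([[*(c+i*.028*u+j*.007*n),.1] for i,j in((1,1),(1,-1),(-1,-1),(-1,1))])
    for d,f in((t,lambda p:((p-[250,224]+.5)*14.29)),(s,lambda p:((p-[308,224]+.5)*9.52+[400,0]))):
        cv2.polylines(im,[f(proj(d,Q)).astype(np.int32)],True,col,1)
cv2.imwrite("pics/f.png",im)
E
```

```text
[-0.0011 -0.0239] -92.59115631927548 0.023972208562149332
[0.0039 0.0243] 80.9362919738783 0.02461490921698149
85.55058811076204 [0.5179 0.0732 0.1   ] [0.5142 0.0255 0.1   ]
82.47159759277571 [0.506  0.0756 0.1   ] [0.4995 0.027  0.1   ]
```

View pics/f.png

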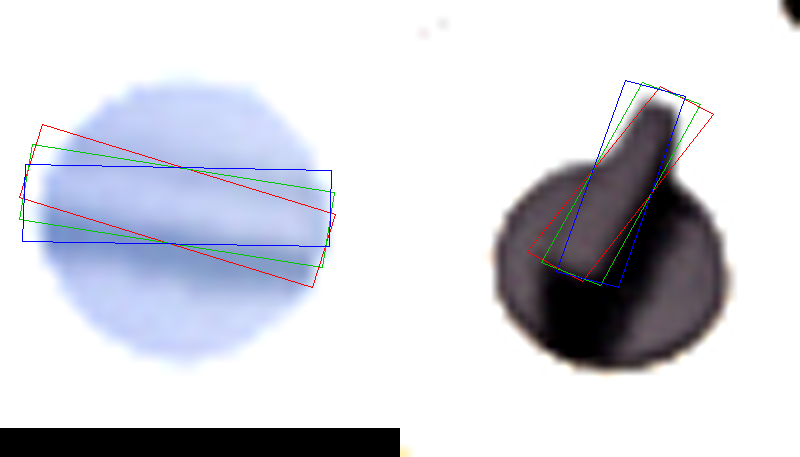

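Call:
{"method": "step_arm", "body": {
  "steps": [
    {"dx": 30, "dy": -50, "dz": 20, "turn": -0.18},
    {"dx": 60, "dy": -100, "dz": 20, "turn": -0.36},
    {"dx": 90, "dy": -150, "dz": 20, "turn": -0.54},
    {"dx": 120, "dy": -200, "dz": 20, "turn": -0.72},
    {"dx": 150, "dy": -250, "dz": 20, "turn": -0.9},
    {"dx": 180, "dy": -300, "dz": 20, "turn": -1.08},
    {"dx": 210, "dy": -350, "dz": 20, "turn": -1.25},
    {"dx": 245, "dy": -400, "dz": 20, "turn": -1.4},
    {"dx": 275, "dy": -450, "dz": 20, "turn": -1.46},
    {"dx": 305, "dy": -500, "dz": 20, "turn": -1.46}
  ],
  "hand": 0.6,
  "newtons": 45
}}

```text
clock: 1.55
tool_pos: [0.4602, 0.1298, 0.2517]
ee_rot: [180.0, -0.1, 82.6]
contact_force: [0.6, 0.1, -1.0]
grip_width: 0.0511
grip_force: 0.0
```

The 82° outline (green) fits the bar in both views, with its ends at about (32,180)–(328,230) in the top view. I'll descend and close on it.

Call:
{"method": "step_arm", "body": {
  "steps": [
    {"dx": 49, "dy": -40, "dz": 0},
    {"dx": 49, "dy": -78, "dz": -50},
    {"dx": 49, "dy": -78, "dz": -100},
    {"dx": 49, "dy": -78, "dz": -135},
    {"dx": 49, "dy": -78, "dz": -160},
    {"dx": 49, "dy": -78, "dz": -173},
    {"dx": 49, "dy": -78, "dz": -173},
    {"dx": 49, "dy": -78, "dz": -173}
  ]
}}

```text
$.steps[0]: bad value
```

Call:
{"method": "step_arm", "body": {
  "steps": [
    {"dx": 0},
    {"dx": 0},
    {"dx": 0},
    {"dx": 0},
    {"dx": 0},
    {"dx": 0}
  ],
  "hand": 0.0
}}

```text
$.steps[0]: bad value
```

```bash
python3 -c "
from workcell import *
s=state();print(s['moment'],s['contact_force'],s['joint_pos'],s['joint_torque'])"
```

```text
[ 0.07952803 -0.04149122  0.01531907] [ 0.64677585  0.09275018 -0.97316942] [-54.00991527   0.94047897  34.08986294 114.5505465   -0.63676355
  64.59692132 -27.05140001] [ -1.53735347 -22.12574422  -0.16650667 -23.5860461    0.17056096
   0.21807172  -0.82017241]
```

Call:
{"method": "step_arm", "body": {
  "steps": [
    {"dx": 49, "dy": -40, "dz": 0, "turn": 0},
    {"dx": 49, "dy": -78, "dz": -50, "turn": 0},
    {"dx": 49, "dy": -78, "dz": -100, "turn": 0},
    {"dx": 49, "dy": -78, "dz": -135, "turn": 0},
    {"dx": 49, "dy": -78, "dz": -160, "turn": 0},
    {"dx": 49, "dy": -78, "dz": -173, "turn": 0},
    {"dx": 49, "dy": -78, "dz": -173, "turn": 0},
    {"dx": 49, "dy": -78, "dz": -173, "turn": 0}
  ]
}}

```text
clock: 2.55
tool_pos: [0.5095, 0.0536, 0.0794]
ee_rot: [179.9, -0.1, 82.6]
contact_force: [-0.5, -0.6, 0.4]
grip_width: 0.0511
grip_force: 0.0
```

Call:
{"method": "step_arm", "body": {
  "steps": [
    {"dx": 0, "dy": 0, "dz": 0, "turn": 0},
    {"dx": 0, "dy": 0, "dz": 0, "turn": 0},
    {"dx": 0, "dy": 0, "dz": 0, "turn": 0},
    {"dx": 0, "dy": 0, "dz": 0, "turn": 0},
    {"dx": 0, "dy": 0, "dz": 0, "turn": 0},
    {"dx": 0, "dy": 0, "dz": 0, "turn": 0}
  ],
  "hand": 0.0
}}

```text
clock: 3.3
tool_pos: [0.5098, 0.0536, 0.0793]
ee_rot: [179.9, -0.1, 82.6]
contact_force: [2.0, -0.2, 5.1]
grip_width: 0.0129
grip_force: 49.4
```

```bash
cat > st.py <<'E'
from workcell import *
s=state();print(s['clock'],s['moment'].round(3),s['contact_force'].round(2),s['tool_pos'].round(4),s['ee_rot'].round(2),s['joint_pos'][[0,6]].round(2),s['grip_width'],s['grip_force'])
E
python3 st.py
```

```text
3.3 [ 0.006 -0.111 -0.046] [ 2.03 -0.16  5.07] [0.5098 0.0536 0.0793] [ 1.7985e+02 -6.0000e-02  8.2600e+01] [-41.36  -2.38] 0.012939185184435499 49.3527889251709
```

Call:
{"method": "step_arm", "body": {
  "steps": [
    {"dx": 0, "dy": 0, "dz": 0, "turn": 0.09},
    {"dx": 0, "dy": 0, "dz": 0, "turn": 0.18},
    {"dx": 0, "dy": 0, "dz": 0, "turn": 0.27},
    {"dx": 0, "dy": 0, "dz": 0, "turn": 0.36},
    {"dx": 0, "dy": 0, "dz": 0, "turn": 0.45},
    {"dx": 0, "dy": 0, "dz": 0, "turn": 0.54},
    {"dx": 0, "dy": 0, "dz": 0, "turn": 0.63},
    {"dx": 0, "dy": 0, "dz": 0, "turn": 0.7}
  ]
}}

```text
clock: 4.3
tool_pos: [0.5076, 0.053, 0.0792]
ee_rot: [-179.9, -0.1, 122.8]
contact_force: [-2.7, -1.1, 11.3]
grip_width: 0.0129
grip_force: 50.2
```

```bash
python3 st.py
```

```text
4.3 [-0.272  0.62  -0.234] [-2.71 -1.09 11.26] [0.5076 0.053  0.0792] [-1.7989e+02 -9.0000e-02  1.2285e+02] [-33.99  33.52] 0.012910805639024458 50.17458379268646
```

Call:
{"method": "step_arm", "body": {
  "steps": [
    {"dx": 0, "dy": 0, "dz": 0, "turn": 0.04},
    {"dx": 0, "dy": 0, "dz": 0, "turn": 0.08},
    {"dx": 0, "dy": 0, "dz": 0, "turn": 0.11},
    {"dx": 0, "dy": 0, "dz": 0, "turn": 0.11},
    {"dx": 0, "dy": 0, "dz": 0, "turn": 0.11}
  ]
}}

```text
clock: 4.92
tool_pos: [0.5073, 0.0528, 0.0792]
ee_rot: [-179.9, -0.1, 129.0]
contact_force: [-4.9, -1.1, 13.6]
grip_width: 0.013
grip_force: 50.5
```

```bash
python3 st.py
```

```text
4.925 [-0.35   0.993 -0.075] [-4.94 -1.06 13.64] [0.5073 0.0528 0.0792] [-1.7987e+02 -1.1000e-01  1.2899e+02] [-32.89  39.07] 0.012999035296120807 50.50785005092621
```

Call:
{"method": "step_arm", "body": {
  "steps": [
    {"dx": -0.5, "dy": 0, "dz": 1, "turn": 0.06},
    {"dx": -1, "dy": 0, "dz": 1, "turn": 0.12},
    {"dx": -1, "dy": 0, "dz": 1, "turn": 0.18},
    {"dx": -1, "dy": 0, "dz": 1, "turn": 0.24},
    {"dx": -1, "dy": 0, "dz": 1, "turn": 0.28},
    {"dx": -1, "dy": 0, "dz": 1, "turn": 0.32},
    {"dx": -1, "dy": 0, "dz": 1, "turn": 0.36},
    {"dx": -1, "dy": 0, "dz": 1, "turn": 0.36},
    {"dx": -1, "dy": 0, "dz": 1, "turn": 0.36}
  ]
}}

```text
clock: 6.05
tool_pos: [0.5066, 0.0519, 0.0793]
ee_rot: [-179.9, -0.0, 149.6]
contact_force: [-1.9, -2.9, 6.6]
grip_width: 0.0133
grip_force: 49.5
```

```bash
python3 st.py
```

```text
6.05 [-0.825  0.448 -0.054] [-1.86 -2.85  6.57] [0.5066 0.0519 0.0793] [-1.7987e+02 -5.0000e-02  1.4964e+02] [-29.34  57.75] 0.013282726321898263 49.520169496536255
```

Call:
{"method": "step_arm", "body": {
  "steps": [
    {"dx": 0, "dy": -0.5, "dz": 0, "turn": 0.06},
    {"dx": 0, "dy": -0.5, "dz": 0, "turn": 0.12},
    {"dx": 0, "dy": -0.5, "dz": 0, "turn": 0.18},
    {"dx": 0, "dy": -0.5, "dz": 0, "turn": 0.24},
    {"dx": 0, "dy": -0.5, "dz": 0, "turn": 0.28},
    {"dx": 0, "dy": -0.5, "dz": 0, "turn": 0.32},
    {"dx": 0, "dy": -0.5, "dz": 0, "turn": 0.35},
    {"dx": 0, "dy": -0.5, "dz": 0, "turn": 0.35},
    {"dx": 0, "dy": -0.5, "dz": 0, "turn": 0.35}
  ]
}}

```text
clock: 7.18
tool_pos: [0.5062, 0.0509, 0.0792]
ee_rot: [-179.8, -0.1, 169.7]
contact_force: [-1.9, -4.0, 6.1]
grip_width: 0.0127
grip_force: 49.5
```

```bash
python3 st.py
```

```text
7.175 [-1.015  0.496 -0.064] [-1.88 -3.99  6.05] [0.5062 0.0509 0.0792] [-1.7984e+02 -1.3000e-01  1.6967e+02] [-25.85  76.15] 0.012682420479576451 49.47115659713745
```

Call:
{"method": "step_arm", "body": {
  "steps": [
    {"dx": 0, "dy": -0.5, "dz": 0, "turn": 0.06},
    {"dx": 0, "dy": -0.5, "dz": 0, "turn": 0.12},
    {"dx": 0, "dy": -0.5, "dz": 0, "turn": 0.18},
    {"dx": 0, "dy": -0.5, "dz": 0, "turn": 0.24},
    {"dx": 0, "dy": -0.5, "dz": 0, "turn": 0.28},
    {"dx": 0, "dy": -0.5, "dz": 0, "turn": 0.32},
    {"dx": 0, "dy": -0.5, "dz": 0, "turn": 0.35},
    {"dx": 0, "dy": -0.5, "dz": 0, "turn": 0.35},
    {"dx": 0, "dy": -0.5, "dz": 0, "turn": 0.35}
  ]
}}

```text
clock: 8.3
tool_pos: [0.5062, 0.0497, 0.0792]
ee_rot: [-179.9, -0.2, -170.3]
contact_force: [-2.9, -5.4, 9.2]
grip_width: 0.0133
grip_force: 49.9
```

```bash
python3 st.py
```

```text
8.3 [-1.221  0.66  -0.002] [-2.87 -5.39  9.19] [0.5062 0.0497 0.0792] [-179.86   -0.19 -170.29] [-22.41  94.65] 0.013339769478962633 49.86061334609985
```

Call:
{"method": "step_arm", "body": {
  "steps": [
    {"dx": 0, "dy": -1, "dz": 0, "turn": 0.06},
    {"dx": 0, "dy": -1, "dz": 0, "turn": 0.12},
    {"dx": 0, "dy": -1, "dz": 0, "turn": 0.18},
    {"dx": 0, "dy": -1, "dz": 0, "turn": 0.23},
    {"dx": 0, "dy": -1, "dz": 0, "turn": 0.26},
    {"dx": 0, "dy": -1, "dz": 0, "turn": 0.29},
    {"dx": 0, "dy": -1, "dz": 0, "turn": 0.32},
    {"dx": 0, "dy": -1, "dz": 0, "turn": 0.32}
  ]
}}

```text
clock: 9.3
tool_pos: [0.5065, 0.0487, 0.0793]
ee_rot: [-179.9, -0.2, -152.0]
contact_force: [-1.5, -5.3, 5.9]
grip_width: 0.0131
grip_force: 49.4
```

```bash
python3 st.py
```

```text
9.3 [-1.112  0.313 -0.276] [-1.47 -5.27  5.87] [0.5065 0.0487 0.0793] [-179.91   -0.18 -151.99] [-19.27 111.67] 0.013109516183195127 49.421204924583435
```

The moment has risen to −0.28 N·m, so the stop is starting to be felt. I'll lean a little further.

Call:
{"method": "step_arm", "body": {
  "steps": [
    {"dx": 0, "dy": 0, "dz": 0, "turn": 0.015},
    {"dx": 0, "dy": 0, "dz": 0, "turn": 0.03},
    {"dx": 0, "dy": 0, "dz": 0, "turn": 0.03}
  ]
}}

```text
clock: 9.68
tool_pos: [0.5066, 0.0486, 0.0792]
ee_rot: [-179.9, -0.2, -150.3]
contact_force: [0.2, -4.1, 4.0]
grip_width: 0.0128
grip_force: 49.2
```

```bash
python3 st.py
```

```text
9.675 [-1.003  0.076 -0.225] [ 0.19 -4.06  3.99] [0.5066 0.0486 0.0792] [-179.91   -0.18 -150.29] [-18.99 113.26] 0.012814369789948434 49.18103098869324
```

Call:
{"method": "step_arm", "body": {
  "steps": [
    {"dx": 0, "dy": 0, "dz": 0, "turn": 0.02},
    {"dx": 0, "dy": 0, "dz": 0, "turn": 0.03},
    {"dx": 0, "dy": 0, "dz": 0, "turn": 0.03}
  ]
}}

```text
clock: 10.05
tool_pos: [0.5067, 0.0485, 0.0793]
ee_rot: [-179.9, -0.2, -148.6]
contact_force: [-2.5, -5.5, 5.5]
grip_width: 0.0126
grip_force: 49.5
```

```bash
python3 st.py
```

```text
10.05 [-1.088  0.303 -0.318] [-2.48 -5.52  5.49] [0.5067 0.0485 0.0793] [-179.92   -0.18 -148.61] [-18.7  114.83] 0.012560404772371452 49.50917422771454
```

Call:
{"method": "step_arm", "body": {
  "steps": [
    {"dx": 0, "dy": 0, "dz": 0, "turn": 0.015},
    {"dx": 0, "dy": 0, "dz": 0, "turn": 0.03},
    {"dx": 0, "dy": 0, "dz": 0, "turn": 0.03}
  ]
}}

```text
clock: 10.42
tool_pos: [0.5067, 0.0485, 0.0793]
ee_rot: [-179.9, -0.2, -146.9]
contact_force: [-0.6, -5.5, 5.2]
grip_width: 0.0131
grip_force: 49.3
```

```bash
python3 st.py; python3 st.py
```

```text
10.425 [-1.155  0.264 -0.259] [-0.59 -5.48  5.21] [0.5067 0.0485 0.0793] [-1.7992e+02 -1.7000e-01 -1.4690e+02] [-18.41 116.42] 0.013135011493450758 49.34927701950073
10.425 [-1.155  0.264 -0.259] [-0.59 -5.48  5.21] [0.5067 0.0485 0.0793] [-1.7992e+02 -1.7000e-01 -1.4690e+02] [-18.41 116.42] 0.013135011493450758 49.34927701950073
```

The moment levels off near 0.27 N·m, so the pads are probably slipping. I'll back off 2° and grip harder.

Call:
{"method": "step_arm", "body": {
  "steps": [
    {"dx": 0, "dy": 0, "dz": 0, "turn": -0.035},
    {"dx": 0, "dy": 0, "dz": 0, "turn": -0.035},
    {"dx": 0, "dy": 0, "dz": 0, "turn": -0.035},
    {"dx": 0, "dy": 0, "dz": 0, "turn": -0.035}
  ],
  "newtons": 90
}}

```text
clock: 10.92
tool_pos: [0.5066, 0.0485, 0.0794]
ee_rot: [-179.9, -0.2, -148.9]
contact_force: [-2.1, -5.3, 7.0]
grip_width: 0.0123
grip_force: 90.6
```

```bash
python3 st.py
```

```text
10.925 [-1.046  0.402 -0.308] [-2.07 -5.35  7.03] [0.5066 0.0485 0.0794] [-179.92   -0.18 -148.91] [-18.75 114.56] 0.01230398876272322 90.59184908866882
```

Call:
{"method": "step_arm", "body": {
  "steps": [
    {"dx": 0, "dy": 0, "dz": 0, "turn": 0.015},
    {"dx": 0, "dy": 0, "dz": 0, "turn": 0.03},
    {"dx": 0, "dy": 0, "dz": 0, "turn": 0.03}
  ]
}}

```text
clock: 11.3
tool_pos: [0.5067, 0.0485, 0.0794]
ee_rot: [-179.9, -0.2, -147.2]
contact_force: [-1.1, -5.5, 5.0]
grip_width: 0.0119
grip_force: 90.5
```

```bash
python3 st.py
```

```text
11.3 [-1.192  0.338 -0.225] [-1.14 -5.48  4.95] [0.5067 0.0485 0.0794] [-1.7992e+02 -1.7000e-01 -1.4719e+02] [-18.46 116.15] 0.011873144953601318 90.48157811164856
```

Call:
{"method": "step_arm", "body": {
  "steps": [
    {"dx": 0, "dy": 0, "dz": 0, "turn": 0.03},
    {"dx": 0, "dy": 0, "dz": 0, "turn": 0.03}
  ]
}}

```text
clock: 11.55
tool_pos: [0.5068, 0.0484, 0.0794]
ee_rot: [-179.9, -0.2, -145.5]
contact_force: [0.2, -6.1, 5.7]
grip_width: 0.0119
grip_force: 90.6
```

```bash
cat >> st.py <<'E'
print("j7",s['joint_torque'].round(3))
E
python3 st.py; python3 - <<'E'
from h import *
for i in range(8):
    get_image("top"); s=state(); print(s['clock'],s['moment'][2].round(3),s['joint_torque'][6].round(3),s['ee_rot'][2].round(2))
E
```

```text
11.55 [-1.142  0.351 -0.477] [ 0.21 -6.09  5.7 ] [0.5068 0.0484 0.0794] [-1.7993e+02 -1.7000e-01 -1.4551e+02] [-18.17 117.72] 0.01190150151246459 90.56918978691101
j7 [ -3.084 -31.547  -1.68  -18.198  -0.772  -0.619   0.468]
11.6 -0.428 0.446 -145.53
11.65 -0.441 0.441 -145.54
11.7 -0.459 0.44 -145.53
11.75 -0.405 0.44 -145.53
11.8 -0.415 0.44 -145.53
11.85 -0.447 0.44 -145.53
11.9 -0.476 0.44 -145.53
11.95 -0.452 0.44 -145.53
```

The moment holds at 0.44 N·m, well above a click, so the dial is leaning on its stop. Next I'll turn back to four clicks above the lowest notch, which is tool yaw of about 122.6°.

Call:
{"method": "step_arm", "body": {
  "steps": [
    {"dx": 0, "dy": 0, "dz": 0, "turn": -0.08},
    {"dx": 0, "dy": 0, "dz": 0, "turn": -0.16},
    {"dx": 0, "dy": 0.3, "dz": 0, "turn": -0.24},
    {"dx": 0, "dy": 0.5, "dz": 0, "turn": -0.32},
    {"dx": 0, "dy": 0.7, "dz": 0, "turn": -0.4},
    {"dx": 0, "dy": 0.9, "dz": 0, "turn": -0.48},
    {"dx": 0, "dy": 1, "dz": 0, "turn": -0.56},
    {"dx": 0, "dy": 1.2, "dz": 0, "turn": -0.64},
    {"dx": 0, "dy": 1.3, "dz": 0, "turn": -0.72},
    {"dx": 0, "dy": 1.4, "dz": 0, "turn": -0.8}
  ]
}}

```text
clock: 13.2
tool_pos: [0.5062, 0.0509, 0.0794]
ee_rot: [-179.8, -0.1, 168.7]
contact_force: [-1.3, -3.0, 6.4]
grip_width: 0.0123
grip_force: 90.5
```

Call:
{"method": "step_arm", "body": {
  "steps": [
    {"dx": 0, "dy": 0.2, "dz": 0, "turn": -0.08},
    {"dx": 0, "dy": 0.4, "dz": 0, "turn": -0.16},
    {"dx": 0, "dy": 0.6, "dz": 0, "turn": -0.24},
    {"dx": 0, "dy": 0.8, "dz": 0, "turn": -0.32},
    {"dx": 0, "dy": 1, "dz": 0, "turn": -0.4},
    {"dx": 0, "dy": 1, "dz": 0, "turn": -0.48},
    {"dx": 0, "dy": 1, "dz": 0, "turn": -0.56},
    {"dx": 0, "dy": 1, "dz": 0, "turn": -0.64}
  ]
}}

```text
clock: 14.2
tool_pos: [0.5071, 0.0528, 0.0794]
ee_rot: [-179.9, 0.0, 132.1]
contact_force: [-1.9, -2.8, 7.1]
grip_width: 0.0122
grip_force: 90.6
```

```bash
python3 st.py
```

```text
14.2 [-0.648  0.336  0.078] [-1.9  -2.83  7.1 ] [0.5071 0.0528 0.0794] [-1.7993e+02  3.0000e-02  1.3207e+02] [-32.4   41.66] 0.012151924619051131 90.5546486377716
j7 [ -0.745 -30.439   2.059 -17.498  -0.543  -0.228   0.361]
```

Call:
{"method": "step_arm", "body": {
  "steps": [
    {"dx": 0, "dy": 0, "dz": 0, "turn": -0.06},
    {"dx": 0, "dy": 0, "dz": 0, "turn": -0.12},
    {"dx": 0, "dy": 0, "dz": 0, "turn": -0.17},
    {"dx": 0, "dy": 0, "dz": 0, "turn": -0.17}
  ]
}}

```text
clock: 14.7
tool_pos: [0.5076, 0.0531, 0.0794]
ee_rot: [-180.0, 0.1, 122.5]
contact_force: [1.1, -2.6, 5.0]
grip_width: 0.0122
grip_force: 90.2
```

```bash
python3 st.py
```

```text
14.7 [-0.593 -0.001 -0.036] [ 1.06 -2.57  5.01] [0.5076 0.0531 0.0794] [-1.7999e+02  6.0000e-02  1.2248e+02] [-34.11  32.98] 0.012193271155106704 90.22079586982727
j7 [-1.5140e+00 -3.0161e+01  2.3330e+00 -1.7308e+01 -5.7800e-01  5.5000e-02
 -1.4000e-02]
```

Call:
{"method": "step_arm", "body": {
  "steps": [
    {"dx": 0, "dy": 0, "dz": 0, "turn": 0},
    {"dx": 0, "dy": 0, "dz": 0, "turn": 0},
    {"dx": 0, "dy": 0, "dz": 0, "turn": 0},
    {"dx": 0, "dy": 0, "dz": 0, "turn": 0}
  ],
  "hand": 0.5
}}

```text
clock: 15.2
tool_pos: [0.5071, 0.0541, 0.0791]
ee_rot: [-180.0, -0.0, 122.5]
contact_force: [1.2, 0.4, -0.1]
grip_width: 0.0424
grip_force: 0.0
```

```bash
python3 st.py
```

```text
15.2 [ 0.013 -0.051 -0.055] [ 1.21  0.38 -0.1 ] [0.5071 0.0541 0.0791] [-1.7998e+02 -2.0000e-02  1.2247e+02] [-34.11  32.93] 0.04238207785911423 0.0
j7 [-2.3000e-02 -3.1808e+01  4.1200e+00 -1.8517e+01  4.0000e-03  7.0000e-03
  1.0000e-03]
```

The torque is zero at the notch, and the dial is released. I'll lift off, shut the fingers and go to the front of the lever, checking the dial on the way.

Call:
{"method": "step_arm", "body": {
  "steps": [
    {"dx": 0, "dy": 0, "dz": 15, "turn": 0},
    {"dx": 0, "dy": 0, "dz": 45, "turn": 0},
    {"dx": 0, "dy": 0, "dz": 90, "turn": 0},
    {"dx": -25, "dy": -45, "dz": 90, "turn": -0.15},
    {"dx": -50, "dy": -90, "dz": 90, "turn": -0.3},
    {"dx": -80, "dy": -135, "dz": 90, "turn": -0.45},
    {"dx": -102, "dy": -182, "dz": 90, "turn": -0.6},
    {"dx": -102, "dy": -182, "dz": 90, "turn": -0.75},
    {"dx": -102, "dy": -182, "dz": 90, "turn": -0.83},
    {"dx": -102, "dy": -182, "dz": 90, "turn": -0.83}
  ],
  "hand": 0.5
}}

```text
clock: 16.45
tool_pos: [0.4056, -0.1285, 0.1701]
ee_rot: [179.9, -0.1, 74.9]
contact_force: [-0.1, 0.8, 0.4]
grip_width: 0.043
grip_force: 0.0
```

Call:
{"method": "step_arm", "body": {
  "steps": [
    {"dx": 0, "dy": 0, "dz": 0, "turn": 0},
    {"dx": 0, "dy": 0, "dz": 0, "turn": 0},
    {"dx": 0, "dy": 0, "dz": 0, "turn": 0},
    {"dx": 0, "dy": 0, "dz": 0, "turn": 0}
  ],
  "hand": 0,
  "newtons": 30
}}

```text
clock: 16.95
tool_pos: [0.4053, -0.1281, 0.1692]
ee_rot: [-180.0, 0.0, 74.9]
contact_force: [-0.3, 0.6, -0.6]
grip_width: -0.0
grip_force: 0.0
```

```bash
python3 st.py; python3 - <<'E'
from h import *
t=get_image("top"); s=get_image("side"); c=np.array([.509,.0505])
o=[]
for d,x0,y0,w,h in((t,235,195,130,100),(s,290,160,130,130)):
    g=d["img"][y0:y0+h,x0:x0+w].astype(float); g=np.clip(g*2.2-20,0,255).astype(np.uint8)
    k=390/w; g=cv2.resize(g,None,fx=k,fy=k,interpolation=cv2.INTER_CUBIC)
    r=np.radians(122);u=np.array([np.cos(r),np.sin(r)]);n=np.array([-u[1],u[0]])
    Q=np.array([[*(c+i*.028*u+j*.007*n),.1] for i,j in((1,1),(1,-1),(-1,-1),(-1,1))])
    cv2.polylines(g,[((proj(d,Q)-[x0,y0]+.5)*k).astype(np.int32)],True,(0,0,255),1)
    o.append(cv2.copyMakeBorder(g,0,390-len(g),0,0,cv2.BORDER_CONSTANT))
cv2.imwrite("pics/g.png",np.hstack(o))
E
```

```text
16.95 [-0.052 -0.014 -0.013] [-0.27  0.64 -0.56] [ 0.4053 -0.1281  0.1692] [-1.7999e+02  1.0000e-02  7.4900e+01] [-28.75  -2.33] -4.907334601399978e-05 0.0
j7 [-7.0000e-03 -1.5569e+01  3.1000e-02 -2.2000e+01  1.0000e-02  2.0000e-03
  1.0000e-03]
```

View pics/g.png

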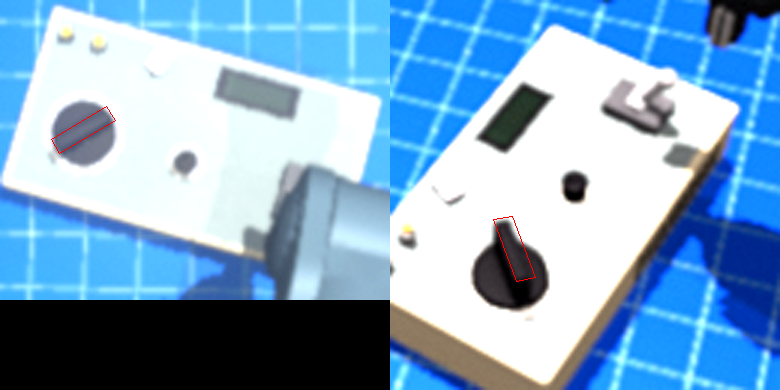

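The dial bar matches the 122° outline in both views, at top (83,130) and side (513,250). The lever is still leaning to the front, with its ball at side (668,75). Next I'll descend and push it in stages.

Call:
{"method": "step_arm", "body": {
  "steps": [
    {"dx": 0, "dy": 0, "dz": -35, "turn": 0},
    {"dx": 0, "dy": 0, "dz": -65, "turn": 0},
    {"dx": 0, "dy": 0, "dz": -74, "turn": 0},
    {"dx": 10, "dy": -2.5, "dz": -74, "turn": 0},
    {"dx": 18, "dy": -5, "dz": -74, "turn": 0},
    {"dx": 25, "dy": -6.5, "dz": -74, "turn": 0},
    {"dx": 30, "dy": -8, "dz": -74, "turn": 0},
    {"dx": 35, "dy": -9.5, "dz": -74, "turn": 0},
    {"dx": 40, "dy": -10.5, "dz": -74, "turn": 0},
    {"dx": 40, "dy": -10.5, "dz": -74, "turn": 0}
  ]
}}

```text
clock: 18.3
tool_pos: [0.4464, -0.1391, 0.0954]
ee_rot: [179.9, 0.0, 74.9]
contact_force: [0.0, -0.1, 0.9]
grip_width: 0.0
grip_force: 0.0
```

Call:
{"method": "step_arm", "body": {
  "steps": [
    {"dx": 3, "dy": -1, "dz": 0, "turn": 0},
    {"dx": 6, "dy": -1.5, "dz": 0, "turn": 0},
    {"dx": 9, "dy": -2.5, "dz": 0, "turn": 0},
    {"dx": 9, "dy": -2.5, "dz": 0, "turn": 0}
  ]
}}

```text
clock: 18.8
tool_pos: [0.4541, -0.1411, 0.095]
ee_rot: [-180.0, 0.0, 74.9]
contact_force: [-0.9, 0.4, -1.1]
grip_width: 0.0001
grip_force: 0.8
```

```bash
python3 st.py; python3 - <<'E'
from h import *
s=get_image("side"); g=s["img"][120:240,330:450]; cv2.imwrite("pics/l.png",cv2.resize(g,(540,540),interpolation=cv2.INTER_CUBIC))
E
```

```text
18.8 [0.1   0.324 0.051] [-0.85  0.43 -1.13] [ 0.4541 -0.1411  0.095 ] [-1.7995e+02  1.0000e-02  7.4880e+01] [-23.27  10.87] 0.00013758122101231645 0.7917781546711922
j7 [-2.9000e-02 -2.6266e+01  4.6230e+00 -2.0206e+01 -6.7000e-02 -4.8900e-01
  9.0000e-03]
```

View pics/l.png

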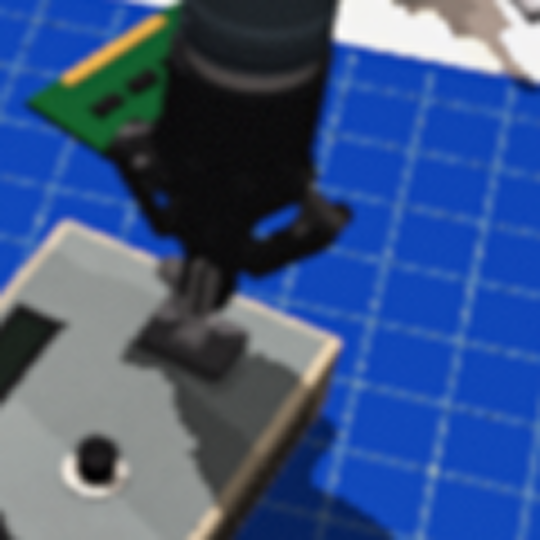

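The fingers are at (205,290) with the ball ahead of them at (170,265). The lever is past upright, so I'll push on until the end stop is felt.

Call:
{"method": "step_arm", "body": {
  "steps": [
    {"dx": 2, "dy": -0.5, "dz": 0, "turn": 0},
    {"dx": 4, "dy": -1, "dz": 0, "turn": 0},
    {"dx": 4, "dy": -1, "dz": 0, "turn": 0}
  ]
}}

```text
clock: 19.23
tool_pos: [0.4562, -0.1416, 0.0948]
ee_rot: [-179.7, -0.0, 74.9]
contact_force: [-5.6, 2.0, 1.7]
grip_width: -0.0002
grip_force: 3.0
```

Call:
{"method": "step_arm", "body": {
  "steps": [
    {"dx": 2, "dy": -0.5, "dz": 0, "turn": 0},
    {"dx": 4, "dy": -1, "dz": 0, "turn": 0},
    {"dx": 4, "dy": -1, "dz": 0, "turn": 0}
  ]
}}

```text
clock: 19.6
tool_pos: [0.4565, -0.1417, 0.0945]
ee_rot: [-179.2, -0.1, 74.8]
contact_force: [-13.9, 3.0, 11.9]
grip_width: 0.0004
grip_force: 7.1
```

The tool has stalled with the force rising, so the lever is at its end. I'll back off and check.

Call:
{"method": "step_arm", "body": {
  "steps": [
    {"dx": -10, "dy": 2.5, "dz": 0, "turn": 0},
    {"dx": -25, "dy": 6.5, "dz": 0, "turn": 0},
    {"dx": -50, "dy": 13, "dz": 0, "turn": 0},
    {"dx": -55, "dy": 14, "dz": 50, "turn": 0},
    {"dx": -55, "dy": 14, "dz": 100, "turn": 0},
    {"dx": -55, "dy": -46, "dz": 120, "turn": 0},
    {"dx": -55, "dy": -106, "dz": 120, "turn": 0},
    {"dx": -55, "dy": -106, "dz": 120, "turn": 0}
  ]
}}

```text
clock: 20.6
tool_pos: [0.4071, -0.255, 0.2169]
ee_rot: [179.7, 0.2, 74.3]
contact_force: [0.3, -0.3, 0.1]
grip_width: 0.0003
grip_force: 0.0
```

```bash
python3 st.py; python3 - <<'E'
from h import *
t=get_image("top"); s=get_image("side")
a=cv2.resize(t["img"][190:295,225:365],None,fx=2.8,fy=2.8,interpolation=cv2.INTER_CUBIC);b=cv2.resize(s["img"][150:300,270:420],(400,400),interpolation=cv2.INTER_CUBIC)
h=np.array([.4577,-.1422]);p=np.array([.966,-.259])
for q in(.0,1.):
    P=np.array([[*(h+p*.04*np.sin(q-.5)),.072+.04*np.cos(q-.5)]])
    u=(proj(t,P)[0]-[225,190]+.5)*2.8; v=(proj(s,P)[0]-[270,150]+.5)*400/150
    print(q,u,v)
cv2.imwrite("pics/m.png",np.hstack([cv2.copyMakeBorder(a,0,400-len(a),0,0,cv2.BORDER_CONSTANT),b]))
E
```

```text
20.6 [ 0.014 -0.019 -0.043] [ 0.33 -0.28  0.05] [ 0.4071 -0.255   0.2169] [179.7    0.19  74.33] [-24.16  16.05] 0.0002843532866368 0.0
j7 [  0.715 -15.494   2.25  -24.36    0.12   -0.176   0.251]
0.0 [307.72549071 213.86277919] [300.78486374  98.47523097]
1.0 [318.51078633 173.75359367] [261.1337617   80.98976907]
```

View pics/m.png

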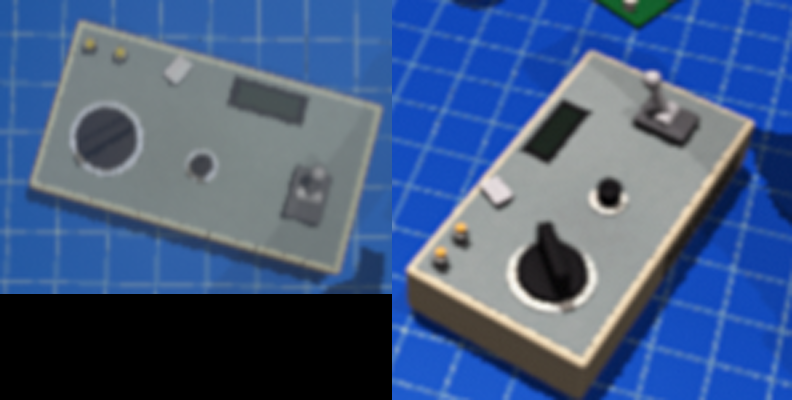

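The ball is at (318,172) in the top view and (260,77) in the side crop, which matches the prediction for a lever angle of 1.0 rad. The dial bar still stands at 122°.

```bash
python3 -c "
from workcell import *
print(job_done())"
```

```text
the job is handed in; nothing more can be done
None
```

The job is handed in: I leaned the dial on its stop (about 0.44 N·m measured at the wrist), turned it back four clicks and released it, then pushed the lever fully to the rear; the last pictures agree, and no verdict was returned.

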